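# Bottom the depth gauge and set the witness pointer

### The arm

A 6-joint arm with a two-finger parallel gripper is mounted at the origin on the work surface. World frame = base frame: x ahead of the robot, y to its left, z up, the work surface at z = 0. Lengths are in mm, angles in rad, forces in N, time in s.
With the tool pointing down it reaches from about 300 to 775 mm from the base axis. Payload 14.6 kg.
Tool frame: the origin (TCP) lies midway between the tips of the shut fingers; the grasp point (between the pads) lies 19 mm behind it (manip.hold_point_z is the distance from the TCP to the grasp point, in mm); z points along the fingers, y is the direction in which the jaws open and shut (so a half turn about z gives the same grasp; the last joint's range is limited). The gripper opens to 94 mm and grips with 3 to 60 N. Pads are 16 mm wide; open, the fingers measure 119 mm over their backs; the gripper's body (75 mm by 177 mm) begins 78 mm behind the grasp point.
Start: joints at [1.27, 0.3, 1.521, -0, 1.321, -0.067], TCP at [127.42, 535.027, 205.446] pointing down, gripper open.
Joint ranges: [-3.03, 3.03], [-0.79, 2.21], [0.23, 2.52], [-1.04, 4.18], [0, 3.07], [-2.55, 2.55]. Speed limits (rad/s): [2.22, 2.22, 2.57, 3.14, 3.14, 3.14].

### API

Orientations are given as [roll, pitch, yaw] about the fixed x, y, z axes, in that order (R = Rz(yaw) Ry(pitch) Rx(roll)).
In Python, from cell import manip gives the robot as it stands.
- The arm moves only by the shell command python3 -m crank 'ROWS' [OPENING] [FORCE]. ROWS is JSON, a list of rows, each an object with "offset": the shift along the world's x, y, z in m, a list of three; "spin": the turn about the world's z in degrees. In form: [{"offset": [dx, dy, dz], "spin": spin}, ...]. A call has exactly 8 rows; each row is the pose to reach, as a shift and turn from the pose measured when the call began; what a row does not reach only later rows make up. A row lasts 1/12 s, in which the tool goes at most 41.7 mm and 7.16 degrees, less where a joint would pass 70% of its speed; a pose out of reach is approached as far as the arm can. A call with a gripper value outside its range is refused whole. OPENING is the opening, from 0 (shut) to 1 (fully open), set as the call begins (- or left out, the last holds). The fingers move at their own pace and stop on an object; FORCE is the grip in N (left out, the last holds). Time passes only in rows, so rows that repeat a pose let the fingers close, or fill a call up. It gives the time, the measured TCP pose, the force and the opening at its end, in the units of the state.
- manip.read_state(): the state, without advancing time (a new reading comes with each control period).
- manip.camera(name): name is "scene" or "side" or "wrist"; returns a dict with "pixels" (400x640x3 uint8, red, green, blue), "fx", "fy", "cx", "cy" (pixels), "extrinsics" (4x4, takes a point from world to camera coordinates); the wrist camera has in their place "hand_eye" (4x4, takes a point from camera to tool coordinates, whose origin is the TCP and whose axes are the flange's). Camera axes: x right, y down, z forward; pixel columns grow to the right and rows downward; lengths in mm; the calibration is good to about 2 mm. A picture is of the moment at which its call begins: read the wrist's pose just before it. There is no depth.
- manip.sign_off(): hands the job in, once; it reports no verdict.
Trained networks look in a picture, given as the dict that the camera call returned (one of the last four; its "shot" number tells which), for a name from the list of things; names that differ only in an ending like _2 or _b are one class to them, and where a whole thing is asked for, a point or a joint stands for the part that bears it (a point fixed in the world has none). Each returns a list of dicts, best first, with "conf" (0 to 1); they miss things now and then, are a little off and sometimes report something else, mostly with a low value. They report only what shows in the picture. A call takes as long as a camera call. They do not tell look-alikes from the thing itself.
- manip.search_frame(picture, name): "location" ([x, y, z] in mm, in world coordinates, good to about 4 mm: the middle of the surface that is visible of it).
- manip.masks_of(picture, name): "mask" (400x640 bool, what is visible of it).
The state is a dict: "clock": time; "joints": joint angles; "qd": joint speeds; "effort": joint torques, N m; "eef_pos": TCP position; "eef_rot": TCP orientation; "wrist_force": force on the tool from outside, world axes, zero at the start; "moment": the same for the moment, N m; "finger_gap": finger opening in mm.
Only numpy, scipy, OpenCV 4.12 (cv2) and the standard library are available. Lean on these libraries where they do the work, as an engineer would, in place of code of your own. Each camera call takes 0.05 s, during which the arm holds its last target. There are 200 camera calls.

### The job

Take the depth gauge with the yellow ring from the rack, push it gently down into the bore of the depth fixture against the drag until you feel it fully home on the bottom, never pressing harder than 25 N, and let go of it. Then slide the fixture's red pointer until its tip is level with the middle of the yellow ring, and let go. The gauge must stay home; leave the blue gauge, brass weight, jaw and screwdriver where they are.

Things in the scene. Friction and masses are not known exactly. Their poses are not given: they have to be found in the camera images.
- fixture: Depth fixture, fixed. Origin on the table under the bore's axis, z up. Aluminium block 70 x 70 mm centred on the origin, flat top 80 mm above the table, with an upright blind bore in its middle. Blue base plate 12 mm thick, x -50 to 50, y -45 to 90 mm. A 10 mm square post at y = +60 mm, 172 mm high, carries the red sliding pointer.
- bore (a point): Centre of the bore's mouth, on the block's top. Bore 16 mm across, chamfered, 30 to 64 mm deep: a new, unseen depth each time. Spring shoes on its x sides, 20 mm down, drag on the rod: pushing takes 3 to 8 N, and the rod stays where it is left. At the cushioned bottom the force rises 2 to 3 N per mm: 5 to 10 N above the drag is home. Over 25 N between gauge and fixture breaks it.
- seat (a joint): Spring contact button on the bore's hidden floor: 0 when free, about 0.003 m when the gauge rests fully home on the bottom. Pressing it takes up to about 2 N.
- pointer (a joint): Height of the red pointer on its post: 0 with its tip 92 mm above the table, up to 0.060 m. Slides straight up and down against about 3 N friction and stays where it is left. Starts low.
- pointer_tip (a point): Tip of the red pointer, at x = 0, y = +20 mm of the fixture, reaching towards the bore's axis.
- pointer_tab (a point): Grip point in the pointer's tab, at x = 0, y = +100 mm of the fixture and 20 mm above the pointer's tip: an upright red plate 10 mm thick along the fixture's x, 24 mm wide along y, its top edge 15 mm above this point and its lower edge 25 mm below. Free all round; pinch it from above across its thickness.
- rack: Grey gauge rack, fixed, 70 x 150 x 50 mm (x, y, z). Origin under its centre. Two upright holes of 18 mm diameter, 40 mm deep, at y = -45 and +45 mm hold the gauges loosely.
- gauge_yellow: Depth gauge with the yellow ring, 140 g: steel rod 14 mm across, 115 mm long, with a 5 mm tapered foot (9 mm across at the tip); on top a round white grip head 26 mm across, 34 mm tall (115 to 149 mm above the tip), with a yellow disc. Origin at the tip's centre, z up the rod. Stands upright in either of the rack's holes.
- gauge_yellow_ring (a point): Middle of the yellow ring on the rod (ring 6 mm tall), on the axis, 95 mm above the tip.
- gauge_yellow_head (a point): Middle of the white grip head, on the axis, 132 mm above the tip.
- gauge_blue: The other gauge, same size with blue ring and blue disc on top, in the rack's other hole. Leave alone. Origin at the centre of its tip.
- weight: Brass weight, 44 mm across, 58 mm high, origin under its centre. Leave alone.
- jaw: Stepped aluminium grip jaw, 50 x 22 x 56 mm, with a 20 mm pin towards -y; origin under its centre. Leave alone.
- screwdriver: Screwdriver lying along its x, origin underneath. Leave alone.
Not all that is in view belongs to the job. What is shaped like the gauge_yellow but brown or green is not meant. There is more than one size of the fixture; the job needs the smallest.

How it is judged:
By the outcome, as a careful person would: the job done as asked, in the order asked, and still so for the second after the job is handed in, with the robot touching nothing.
It also fails if it takes over 72 s, if anything falls off the work surface, if the arm or the gripper's body presses on something with over 40 N, if the wrist force passes 120 N, or if a joint passes its speed limit or range.

## Working session

There is one attempt and no reset: what is moved stays moved. The work goes in short steps, Python scripts to look and compute and a shell command to move; the robot and the scene stay as the last step left them, time stands still between calls to the robot, and variables do not carry over. Pictures are saved under pics/ and viewed, about 8 in all and at most 12, crops included, and the job is handed in when it is done.

```bash
mkdir -p pics; ls
cat > h.py <<'E'
from cell import manip
import numpy as np, cv2
from scipy.spatial.transform import Rotation as R
def shot(name):
    s=manip.read_state(); p=manip.camera(name)
    if name=="wrist":
        T=np.eye(4); T[:3,:3]=R.from_euler('xyz',s["eef_rot"]).as_matrix(); T[:3,3]=s["eef_pos"]
        p["W2C"]=np.linalg.inv(T@np.array(p["hand_eye"]))
    else: p["W2C"]=np.array(p["extrinsics"])
    return p
def proj(p,X):
    c=p["W2C"][:3,:3]@np.array(X,float)+p["W2C"][:3,3]
    return np.array([p["fx"]*c[0]/c[2]+p["cx"],p["fy"]*c[1]/c[2]+p["cy"]])
def ray(p,uv):
    M=np.linalg.inv(p["W2C"]); d=M[:3,:3]@np.array([(uv[0]-p["cx"])/p["fx"],(uv[1]-p["cy"])/p["fy"],1.])
    return M[:3,3],d/np.linalg.norm(d)
def at_z(p,uv,z):
    o,d=ray(p,uv); return o+d*(z-o[2])/d[2]
def tri(obs):
    A=np.zeros((3,3));b=np.zeros(3)
    for p,uv in obs:
        o,d=ray(p,uv);P=np.eye(3)-np.outer(d,d);A+=P;b+=P@o
    X=np.linalg.solve(A,b); return X,[np.round(proj(p,X)-uv,1) for p,uv in obs]
def save(p,f,crop=None,k=1):
    im=p["pixels"][:,:,::-1]
    if crop: x0,y0,x1,y1=crop; im=im[y0:y1,x0:x1]
    cv2.imwrite("pics/"+f,cv2.resize(im,None,fx=k,fy=k,interpolation=cv2.INTER_CUBIC))
E
python3 - <<'E'
from h import *
s=manip.read_state();print(s["eef_pos"],s["eef_rot"],s["wrist_force"],s["finger_gap"],manip.hold_point_z)
for n in ["scene","side"]:
    p=shot(n);save(p,n+"0.png")
    for k in ["fixture","rack","gauge_yellow","gauge_blue","pointer_tip","pointer_tab","gauge_yellow_head","bore"]:
        try: print(n,k,[(np.round(r["location"]).tolist(),round(r["conf"],2)) for r in manip.search_frame(p,k)])
        except Exception as e: print(n,k,e)
E
```

```text
pics
[127.34667393 534.79229457 204.89488145] [-3.14046490e+00 -8.52072702e-05  2.90778132e+00] [-0.43104447 -0.75489242  0.03221639] 94.14932741977918 18.8
scene fixture [([584.0, 202.0, 69.0], 0.92), ([830.0, 212.0, 118.0], 0.87), ([359.0, 110.0, 95.0], 0.57)]
scene rack [([607.0, -126.0, 46.0], 0.78)]
scene gauge_yellow [([590.0, -83.0, 141.0], 0.76), ([521.0, -30.0, 122.0], 0.7), ([642.0, -8.0, 130.0], 0.64)]
scene gauge_blue [([596.0, -169.0, 139.0], 0.5)]
scene pointer_tip [([821.0, 280.0, 146.0], 0.94), ([365.0, 182.0, 141.0], 0.85), ([584.0, 248.0, 106.0], 0.65)]
scene pointer_tab [([359.0, 182.0, 142.0], 0.94), ([821.0, 285.0, 146.0], 0.73), ([579.0, 253.0, 106.0], 0.58)]
scene gauge_yellow_head [([591.0, -78.0, 143.0], 0.71), ([509.0, 404.0, 20.0], 0.7), ([641.0, -7.0, 128.0], 0.63), ([513.0, -27.0, 119.0], 0.59)]
scene bore [([827.0, 210.0, 114.0], 0.95), ([577.0, 204.0, 72.0], 0.7), ([356.0, 114.0, 98.0], 0.66), ([589.0, -83.0, 144.0], 0.57)]
side fixture [([327.0, 30.0, 91.0], 0.96), ([558.0, 153.0, 63.0], 0.71)]
side rack [([569.0, 215.0, 102.0], 0.69), ([573.0, -149.0, 49.0], 0.66)]
side gauge_yellow [([508.0, -36.0, 118.0], 0.76), ([579.0, -92.0, 133.0], 0.7), ([632.0, -20.0, 135.0], 0.53)]
side gauge_blue [([584.0, -181.0, 133.0], 0.81)]
side pointer_tip [([340.0, 128.0, 139.0], 0.71), ([810.0, 290.0, 138.0], 0.58), ([568.0, 220.0, 103.0], 0.51)]
side pointer_tab [([808.0, 294.0, 144.0], 0.77), ([573.0, 219.0, 106.0], 0.49), ([341.0, 130.0, 138.0], 0.44), ([558.0, 152.0, 60.0], 0.32)]
side gauge_yellow_head [([587.0, -88.0, 132.0], 0.79), ([506.0, -39.0, 117.0], 0.67), ([631.0, -16.0, 136.0], 0.5)]
side bore [([804.0, 167.0, 95.0], 0.68), ([326.0, 31.0, 95.0], 0.67), ([560.0, 155.0, 61.0], 0.65)]
```

View pics/scene0.png

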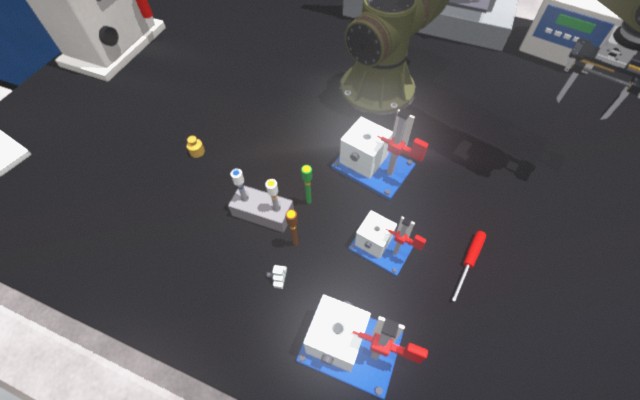

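View pics/side0.png

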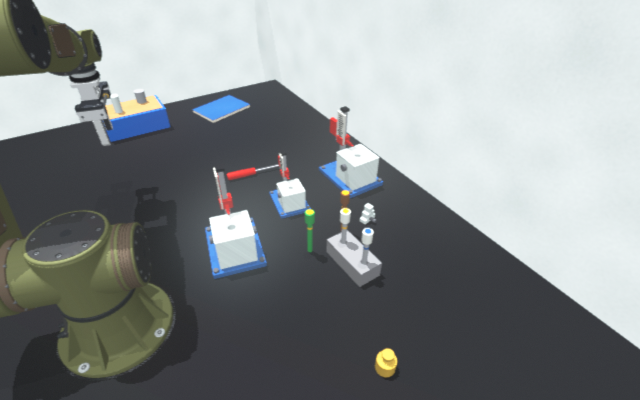

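Both pictures show three fixtures; the smallest is the middle one (bore at scene (377,229), side (291,187)). The yellow-disc gauge is in the rack at scene (271,184), side (346,212), with green and brown look-alikes standing nearby.

Run:
```python
from h import *
a=shot("scene");b=shot("side")
for n,u,v in [("disc",(271,184),(346,212)),("bluedisc",(237,173),(368,232)),("bore",(377,229),(291,187)),("green",(307,169),(310,213)),("brown",(291,214),(345,193))]:
    X,r=tri([(a,u),(b,v)]);print(n,X.round(1),r)
def im(p,x0,y0,x1,y1,k): return cv2.resize(p["pixels"][y0:y1,x0:x1,::-1],None,fx=k,fy=k,interpolation=cv2.INTER_CUBIC)
A=im(a,225,155,325,255,4);B=im(a,345,205,445,280,4);C=im(b,260,145,320,220,4);
H=max(x.shape[0] for x in(B,C));B=np.pad(B,((0,H-B.shape[0]),(0,0),(0,0)));C=np.pad(C,((0,H-C.shape[0]),(0,0),(0,0)))
cv2.imwrite("pics/c1.png",np.hstack([B,C]))
```

```text
disc [586.4 -86.3 155.3] [array([-0.7,  0.3]), array([-0.6, -0.2])]
bluedisc [ 588.7 -175.   155.6] [array([-1. ,  0.3]), array([-1. , -0.2])]
bore [563.2 171.   77.7] [array([-0.4,  0.2]), array([-0.3, -0.1])]
green [510.  -30.6 145.5] [array([-0.9,  0.5]), array([-0.9, -0.3])]
brown [636.9 -12.  146.9] [array([-0.4,  0.2]), array([-0.3, -0.1])]
```

View pics/c1.png

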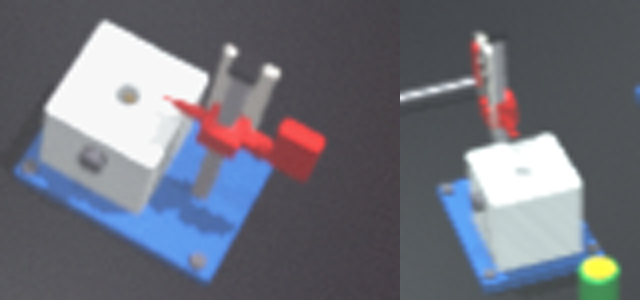

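The crop shows the smallest fixture: bore at scene (377,229), pointer tip (387,229), tab (420,242). I'll estimate its yaw, then move over the gauge.

Run:
```python
from h import *
a=shot("scene")
b=at_z(a,(377,229),80);t=at_z(a,(422,238),127);tip=at_z(a,(386.5,229.5),92)
print(b,t,tip, np.degrees(np.arctan2(-(t-b)[0],(t-b)[1])),np.linalg.norm((t-b)[:2]),np.linalg.norm((tip-b)[:2]))
w=shot("wrist");print(np.round(w["hand_eye"],2),w["fx"])
```

```text
[563.53680037 171.75223099  80.        ] [573.92144543 271.74493412 127.        ] [563.17901881 193.16842588  92.        ] -5.929141930071335 100.53050051529762 21.419183251109516
[[-0.0000e+00 -9.7000e-01 -2.6000e-01  7.4550e+01]
 [ 1.0000e+00 -0.0000e+00  0.0000e+00  4.0000e-02]
 [-0.0000e+00 -2.6000e-01  9.7000e-01 -1.7946e+02]
 [ 0.0000e+00  0.0000e+00  0.0000e+00  1.0000e+00]] 339.3867605804212
```

```bash
python3 -m crank '[{"offset":[0.01,-0.01,0.035],"spin":-5},{"offset":[0.025,-0.03,0.07],"spin":-10},{"offset":[0.045,-0.055,0.095],"spin":-15},{"offset":[0.065,-0.085,0.11],"spin":-21},{"offset":[0.09,-0.115,0.11],"spin":-27},{"offset":[0.115,-0.15,0.11],"spin":-33},{"offset":[0.14,-0.18,0.11],"spin":-39},{"offset":[0.16,-0.215,0.11],"spin":-45}]' 0.6; python3 -m crank '[{"offset":[0.02,-0.03,0],"spin":-5},{"offset":[0.045,-0.06,0],"spin":-10},{"offset":[0.07,-0.09,0],"spin":-15},{"offset":[0.095,-0.125,0],"spin":-20},{"offset":[0.12,-0.155,0],"spin":-25},{"offset":[0.145,-0.19,0],"spin":-30},{"offset":[0.17,-0.22,0],"spin":-33},{"offset":[0.19,-0.25,0],"spin":-37}]'
```

```text
clock: 1.77
eef_pos: [288.4, 318.5, 315.5]
eef_rot: [3.141, 0.0, 2.117]
wrist_force: [1.6, 0.8, 0.4]
finger_gap: 56.1
clock: 2.43
eef_pos: [479.6, 66.3, 315.5]
eef_rot: [3.141, -0.0, 1.468]
wrist_force: [0.4, 0.3, 0.8]
finger_gap: 56.2
```

```bash
python3 - <<'E'
from h import *
p=shot("wrist");save(p,"w1.png")
for X in [(563,171,80),(574,272,127),(586,-86,159)]: print(proj(p,X))
E
python3 -m crank '[{"offset":[0.02,-0.03,-0.005],"spin":0},{"offset":[0.045,-0.065,-0.01],"spin":0},{"offset":[0.07,-0.095,-0.015],"spin":0},{"offset":[0.09,-0.125,-0.02],"spin":0},{"offset":[0.106,-0.153,-0.025],"spin":0},{"offset":[0.106,-0.153,-0.045],"spin":0},{"offset":[0.106,-0.153,-0.055],"spin":0},{"offset":[0.106,-0.153,-0.055],"spin":0}]'
python3 - <<'E'
from h import *
p=shot("wrist");a=cv2.imread("pics/w1.png")
print(proj(p,(586,-86,159)),proj(p,(589,-175,159)))
cv2.imwrite("pics/w12.png",cv2.resize(np.vstack([a,p["pixels"][:,:,::-1]]),None,fx=.75,fy=.75,interpolation=cv2.INTER_AREA)); save(p,"w2.png")
E
```

```text
[383.43034928  76.862784  ]
[398.03699299 -42.21370342]
[429.27898281 309.88398411]
clock: 3.15
eef_pos: [586.7, -90.1, 257.2]
eef_rot: [-3.137, 0.001, 1.46]
wrist_force: [-0.7, -0.1, -0.0]
finger_gap: 56.3
[319.97717748 197.49682306] [334.18498747 291.25973669]
```

View pics/w12.png

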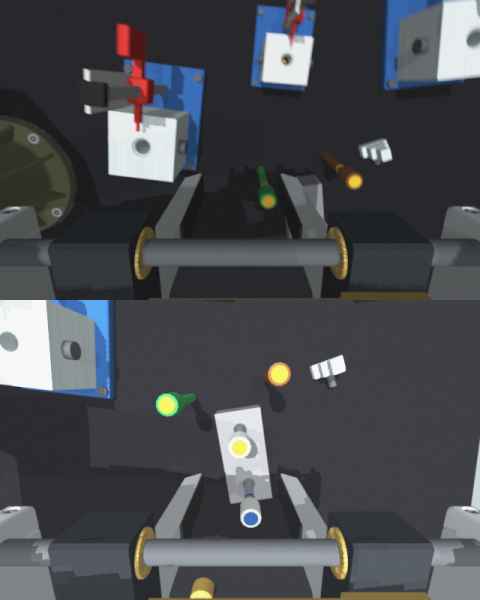

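Bore shows at w1 (381,79), disc at w2 (319,196); both agree with the stereo estimates within about 2 px. Refining by colour.

Run:
```python
from h import *
p=shot("wrist");a=shot("scene");b=shot("side")
def cen(p,c,w=12):
    x,y=map(int,c);q=p["pixels"][y-w:y+w,x-w:x+w].astype(int);m=(q[...,0]>150)&(q[...,1]>130)&(q[...,2]<110)
    v,u=np.nonzero(m);return np.array([u.mean()+x-w,v.mean()+y-w]),m.sum()
ob=[]
for P,c,w in [(p,(319,196),25),(a,(271,184),7),(b,(346,212),7)]:
    uv,n=cen(P,c,w);print(uv,n,at_z(P,uv,159));ob.append((P,uv))
print(tri(ob),tri([ob[0],ob[2]]))
s=manip.read_state();print(s["eef_pos"],s["eef_rot"])
```

```text
[318.35416667 196.37152778] 288 [585.26008787 -85.12459731 159.        ]
[270.5        182.83333333] 24 [584.73470553 -86.14008709 159.        ]
[345.21428571 210.42857143] 14 [586.66162079 -84.84739186 159.        ]
(array([585.55891081, -85.42776991, 160.03867511]), [array([0.4, 0.6]), array([0.1, 0.1]), array([-0.2, -0. ])]) (array([585.71218753, -85.24311303, 159.6807903 ]), [array([0.5, 0.3]), array([-0.2,  0. ])])
[587.72225111 -89.72593878 261.32583154] [3.13942244e+00 1.57355137e-03 1.46080377e+00]
```

```bash
python3 -m crank '[{"offset":[-0.002,0.0045,-0.03],"spin":0},{"offset":[-0.002,0.0045,-0.06],"spin":0},{"offset":[-0.002,0.0045,-0.09],"spin":0},{"offset":[-0.002,0.0045,-0.115],"spin":0},{"offset":[-0.002,0.0045,-0.13],"spin":0},{"offset":[-0.002,0.0045,-0.138],"spin":0},{"offset":[-0.002,0.0045,-0.138],"spin":0},{"offset":[-0.002,0.0045,-0.138],"spin":0}]'
python3 -m crank '[{"offset":[0,0,0],"spin":0},{"offset":[0,0,0],"spin":0},{"offset":[0,0,0],"spin":0},{"offset":[0,0,0],"spin":0},{"offset":[0,0,0],"spin":0},{"offset":[0,0,0],"spin":0},{"offset":[0,0,0],"spin":0},{"offset":[0,0,0],"spin":0}]' 0 40
```

```text
clock: 4.02
eef_pos: [586.3, -85.1, 124.7]
eef_rot: [3.138, 0.002, 1.461]
wrist_force: [0.4, 0.2, 0.4]
finger_gap: 56.6
clock: 4.68
eef_pos: [586.3, -85.1, 124.9]
eef_rot: [3.138, 0.002, 1.461]
wrist_force: [-1.7, -0.1, 4.0]
finger_gap: 25.5
```

```bash
python3 -m crank '[{"offset":[0,0,0.01],"spin":0},{"offset":[0,0,0.03],"spin":0},{"offset":[0,0,0.055],"spin":0},{"offset":[0,0,0.08],"spin":0},{"offset":[0,0,0.105],"spin":0},{"offset":[0,0,0.13],"spin":0},{"offset":[0,0,0.15],"spin":0},{"offset":[0,0,0.15],"spin":0}]'
python3 -m crank '[{"offset":[0,0.02,0],"spin":0},{"offset":[-0.003,0.05,0],"spin":0},{"offset":[-0.006,0.085,0],"spin":0},{"offset":[-0.01,0.12,0],"spin":0},{"offset":[-0.014,0.155,0],"spin":0},{"offset":[-0.018,0.18,0],"spin":0},{"offset":[-0.021,0.195,0],"spin":0},{"offset":[-0.022,0.2,0],"spin":0}]'
python3 - <<'E'
from h import *
s=manip.read_state();print(s["eef_pos"],s["eef_rot"],s["wrist_force"],s["finger_gap"])
p=shot("wrist");print(proj(p,(563,171,80)));save(p,"w3.png")
E
```

```text
clock: 5.35
eef_pos: [587.2, -85.3, 279.8]
eef_rot: [3.131, 0.002, 1.461]
wrist_force: [1.1, -0.3, -1.1]
finger_gap: 25.1
clock: 6.02
eef_pos: [564.5, 116.9, 279.0]
eef_rot: [3.132, 0.002, 1.464]
wrist_force: [-0.4, 0.4, -2.0]
finger_gap: 25.3
[564.49118187 116.90944915 278.98012639] [3.13227689e+00 2.36174815e-03 1.46357494e+00] [-0.42124237  0.3909785  -2.01425402] 25.255860891312267
[312.55353127 130.45708928]
```

View pics/w3.png

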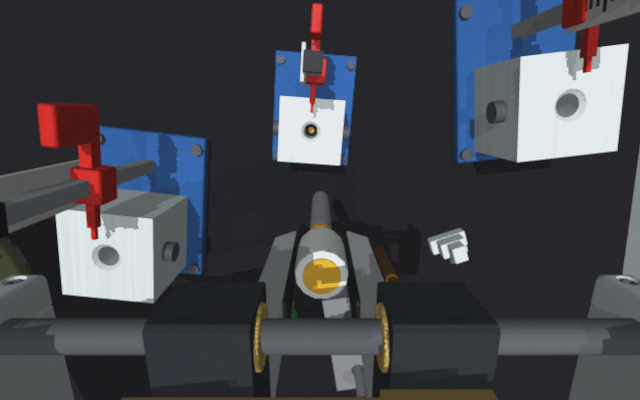

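Bore is visible at (311,130), pointer tip (313,110), tab at (316,15); held gauge's disc is at (321,275), its tip at about (320,193).

Run:
```python
from h import *
p=shot("wrist");a=shot("scene");b=shot("side")
s=manip.read_state();print(np.round(s["eef_pos"],1),np.round(s["eef_rot"],4))
g=cv2.cvtColor(p["pixels"],cv2.COLOR_RGB2GRAY).astype(int)
q=g[118:144,298:325];v,u=np.nonzero(q<130);uv=np.array([u.mean()+298,v.mean()+118]);print(uv,len(u),at_z(p,uv,80))
ga=cv2.cvtColor(a["pixels"],cv2.COLOR_RGB2GRAY).astype(int)
q=ga[223:236,369:386];v,u=np.nonzero(q<190);ua=np.array([u.mean()+369,v.mean()+223]);print(ua,len(u),at_z(a,ua,80))
print(tri([(p,uv),(a,ua)]),tri([(p,uv),(a,ua),(b,(291,187.5))]))
for c in [(316,9),(317,30)]: print("tab",at_z(p,c,127))
print("tip",at_z(p,(313,110),92))
# plate corners top z=12 -> yaw
for c in [(278,52),(356,56),(273,158)]: print("plate",at_z(p,c,12))
# block top corners
C=[at_z(p,c,80) for c in [(279,97),(345,101),(342,164),(277,161)]];print(np.round(C,1),np.mean(C,0))
T=R.from_euler('xyz',s["eef_rot"]).as_matrix()
for d in (-36,113): print("exp",d,proj(p,s["eef_pos"]+T@[0,0,d]))
print(s["eef_pos"]+T@[0,0,113])
# tip by silhouette
print(cv2.imwrite("pics/tip.png",cv2.resize(p["pixels"][180:300,270:370,::-1],None,fx=4,fy=4)))
```

```text
[565.4 113.8 279.4] [3.1315e+00 2.7000e-03 1.4606e+00]
[309.89705882 130.17647059] 136 [560.34786011 171.07523602  80.        ]
[376.6 228.4] 15 [562.36781858 170.39219956  80.        ]
(array([560.24230063, 170.51303439,  76.15890466]), [array([0. , 0.3]), array([0.1, 0.1])]) (array([561.38791024, 170.00741282,  76.92318446]), [array([1.1, 0.7]), array([-0.2,  0.2]), array([-0.6, -0.1])])
tab [579.10339892 276.62215779 127.        ]
tab [578.1190839 259.8135228 127.       ]
tip [566.29712297 191.85752873  92.        ]
plate [530.60826612 264.31428196  12.        ]
plate [624.73964235 249.71909308  12.        ]
plate [505.99920781 137.02892351  12.        ]
[[531.6 209.1  80. ]
 [601.2 197.4  80. ]
 [591.8 130.2  80. ]
 [519.9 141.5  80. ]] [561.15519766 169.55321267  80.        ]
exp -36 [322.7325785  282.32165125]
exp 113 [322.05498642 200.66084121]
[566.46560107 113.40177908 166.4319695 ]
True
```

View pics/tip.png

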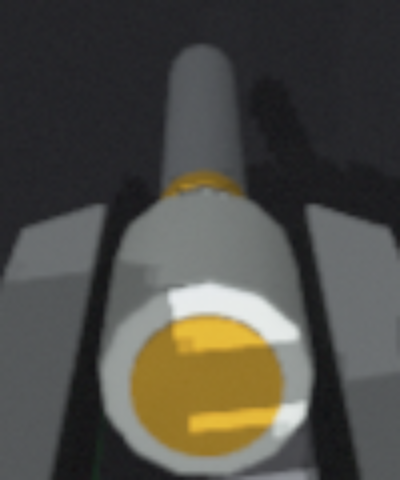

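```bash
python3 -m crank '[{"offset":[-0.001,0.015,0],"spin":-1},{"offset":[-0.003,0.04,-0.005],"spin":-2.7},{"offset":[-0.0047,0.055,-0.02],"spin":-2.7},{"offset":[-0.0047,0.057,-0.04],"spin":-2.7},{"offset":[-0.0047,0.057,-0.055],"spin":-2.7},{"offset":[-0.0047,0.057,-0.068],"spin":-2.7},{"offset":[-0.0047,0.057,-0.074],"spin":-2.7},{"offset":[-0.0047,0.057,-0.074],"spin":-2.7}]'
python3 - <<'E'
from h import *
p=shot("wrist");a=shot("scene");b=shot("side")
s=manip.read_state();print(np.round(s["eef_pos"],1),np.round(s["eef_rot"],4),s["wrist_force"])
T=R.from_euler('xyz',s["eef_rot"]).as_matrix();t=s["eef_pos"]+T@[0,0,113]
print(t,proj(p,t),proj(a,t),proj(b,t))
A=p["pixels"][130:280,250:400,::-1];B=a["pixels"][195:270,340:415,::-1];C=b["pixels"][140:215,255:330,::-1]
cv2.imwrite("pics/w4.png",np.hstack([cv2.resize(x,(400,400),interpolation=cv2.INTER_CUBIC) for x in (B,C)]));save(p,"w5.png",(250,130,400,280),4)
E
```

```text
clock: 6.88
eef_pos: [560.5, 169.7, 204.1]
eef_rot: [3.134, 0.004, 1.412]
wrist_force: [-0.1, 0.0, -1.2]
finger_gap: 25.0
[561.1 170.4 206.4] [3.1303e+00 2.2000e-03 1.4128e+00] [-0.12722639  0.67753935 -0.8682822 ]
[562.36609763 169.97203588  93.42318536] [321.91958321 197.45101788] [377.07662223 225.59477801] [290.43947875 183.10779867]
```

View pics/w4.png

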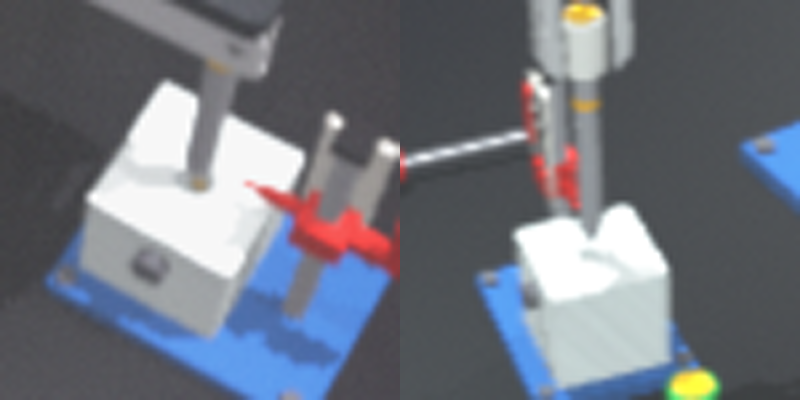

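View pics/w5.png

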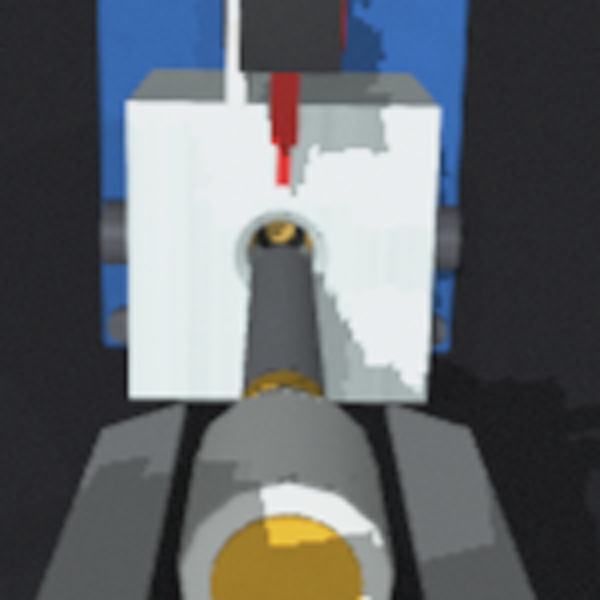

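The tip stands right in line with the bore in all three views (w5: rod end and bore both at about x=280, y=246 in the crop). Going down gently.

```bash
python3 -m crank '[{"offset":[-0.0003,0.0005,-0.002],"spin":0},{"offset":[-0.0003,0.0005,-0.004],"spin":0},{"offset":[-0.0003,0.0005,-0.006],"spin":0},{"offset":[-0.0003,0.0005,-0.008],"spin":0},{"offset":[-0.0003,0.0005,-0.010],"spin":0},{"offset":[-0.0003,0.0005,-0.012],"spin":0},{"offset":[-0.0003,0.0005,-0.013],"spin":0},{"offset":[-0.0003,0.0005,-0.014],"spin":0}]'
python3 -m crank '[{"offset":[0,0,-0.001],"spin":0},{"offset":[0,0,-0.002],"spin":0},{"offset":[0,0,-0.003],"spin":0},{"offset":[0,0,-0.004],"spin":0},{"offset":[0,0,-0.005],"spin":0},{"offset":[0,0,-0.006],"spin":0},{"offset":[0,0,-0.006],"spin":0},{"offset":[0,0,-0.006],"spin":0}]'
```

```text
clock: 7.7
eef_pos: [560.8, 170.9, 192.3]
eef_rot: [3.13, 0.002, 1.413]
wrist_force: [0.6, 0.3, -1.1]
finger_gap: 25.4
clock: 8.37
eef_pos: [560.8, 170.9, 186.2]
eef_rot: [3.13, 0.002, 1.413]
wrist_force: [0.2, -0.4, -0.6]
finger_gap: 25.3
```

```bash
python3 -m crank '[{"offset":[0,0,-0.001],"spin":0},{"offset":[0,0,-0.002],"spin":0},{"offset":[0,0,-0.003],"spin":0},{"offset":[0,0,-0.004],"spin":0},{"offset":[0,0,-0.005],"spin":0},{"offset":[0,0,-0.006],"spin":0},{"offset":[0,0,-0.007],"spin":0},{"offset":[0,0,-0.008],"spin":0}]'
python3 -m crank '[{"offset":[0,0,-0.001],"spin":0},{"offset":[0,0,-0.002],"spin":0},{"offset":[0,0,-0.003],"spin":0},{"offset":[0,0,-0.004],"spin":0},{"offset":[0,0,-0.005],"spin":0},{"offset":[0,0,-0.006],"spin":0},{"offset":[0,0,-0.007],"spin":0},{"offset":[0,0,-0.008],"spin":0}]'
```

```text
clock: 9.03
eef_pos: [560.8, 170.9, 178.1]
eef_rot: [3.13, 0.002, 1.413]
wrist_force: [0.1, -0.2, -1.7]
finger_gap: 25.4
clock: 9.7
eef_pos: [560.9, 171.0, 170.5]
eef_rot: [3.13, 0.002, 1.413]
wrist_force: [-1.1, 0.8, 6.3]
finger_gap: 25.4
```

```bash
cat > ok.py <<'E'
from cell import manip
import sys
f=manip.read_state()["wrist_force"][2]; sys.exit(f>9)
E
python3 -m crank '[{"offset":[0,0,-0.0005],"spin":0},{"offset":[0,0,-0.001],"spin":0},{"offset":[0,0,-0.0015],"spin":0},{"offset":[0,0,-0.002],"spin":0},{"offset":[0,0,-0.0025],"spin":0},{"offset":[0,0,-0.003],"spin":0},{"offset":[0,0,-0.0035],"spin":0},{"offset":[0,0,-0.004],"spin":0}]' && python3 ok.py &&
python3 -m crank '[{"offset":[0,0,-0.0005],"spin":0},{"offset":[0,0,-0.001],"spin":0},{"offset":[0,0,-0.0015],"spin":0},{"offset":[0,0,-0.002],"spin":0},{"offset":[0,0,-0.0025],"spin":0},{"offset":[0,0,-0.003],"spin":0},{"offset":[0,0,-0.0035],"spin":0},{"offset":[0,0,-0.004],"spin":0}]' && python3 ok.py &&
python3 -m crank '[{"offset":[0,0,-0.0005],"spin":0},{"offset":[0,0,-0.001],"spin":0},{"offset":[0,0,-0.0015],"spin":0},{"offset":[0,0,-0.002],"spin":0},{"offset":[0,0,-0.0025],"spin":0},{"offset":[0,0,-0.003],"spin":0},{"offset":[0,0,-0.0035],"spin":0},{"offset":[0,0,-0.004],"spin":0}]' && python3 ok.py &&
python3 -m crank '[{"offset":[0,0,-0.0005],"spin":0},{"offset":[0,0,-0.001],"spin":0},{"offset":[0,0,-0.0015],"spin":0},{"offset":[0,0,-0.002],"spin":0},{"offset":[0,0,-0.0025],"spin":0},{"offset":[0,0,-0.003],"spin":0},{"offset":[0,0,-0.0035],"spin":0},{"offset":[0,0,-0.004],"spin":0}]'
```

```text
clock: 10.37
eef_pos: [561.0, 171.0, 166.7]
eef_rot: [3.13, 0.002, 1.413]
wrist_force: [-1.5, -0.8, 6.0]
finger_gap: 25.2False
```

```bash
sed -i 's/sys.exit(f>9)/sys.exit(int(f>9))/' ok.py
python3 -m crank '[{"offset":[0,0,-0.0005],"spin":0},{"offset":[0,0,-0.001],"spin":0},{"offset":[0,0,-0.0015],"spin":0},{"offset":[0,0,-0.002],"spin":0},{"offset":[0,0,-0.0025],"spin":0},{"offset":[0,0,-0.003],"spin":0},{"offset":[0,0,-0.0035],"spin":0},{"offset":[0,0,-0.004],"spin":0}]' && python3 ok.py &&
python3 -m crank '[{"offset":[0,0,-0.0005],"spin":0},{"offset":[0,0,-0.001],"spin":0},{"offset":[0,0,-0.0015],"spin":0},{"offset":[0,0,-0.002],"spin":0},{"offset":[0,0,-0.0025],"spin":0},{"offset":[0,0,-0.003],"spin":0},{"offset":[0,0,-0.0035],"spin":0},{"offset":[0,0,-0.004],"spin":0}]' && python3 ok.py &&
python3 -m crank '[{"offset":[0,0,-0.0005],"spin":0},{"offset":[0,0,-0.001],"spin":0},{"offset":[0,0,-0.0015],"spin":0},{"offset":[0,0,-0.002],"spin":0},{"offset":[0,0,-0.0025],"spin":0},{"offset":[0,0,-0.003],"spin":0},{"offset":[0,0,-0.0035],"spin":0},{"offset":[0,0,-0.004],"spin":0}]' && python3 ok.py &&
python3 -m crank '[{"offset":[0,0,-0.0005],"spin":0},{"offset":[0,0,-0.001],"spin":0},{"offset":[0,0,-0.0015],"spin":0},{"offset":[0,0,-0.002],"spin":0},{"offset":[0,0,-0.0025],"spin":0},{"offset":[0,0,-0.003],"spin":0},{"offset":[0,0,-0.0035],"spin":0},{"offset":[0,0,-0.004],"spin":0}]'
```

```text
clock: 11.03
eef_pos: [561.0, 171.1, 163.0]
eef_rot: [3.129, 0.002, 1.413]
wrist_force: [-2.2, 0.1, 5.1]
finger_gap: 25.4
clock: 11.7
eef_pos: [561.4, 171.2, 160.5]
eef_rot: [3.128, 0.001, 1.413]
wrist_force: [-5.7, -0.7, 19.6]
finger_gap: 25.0
```

```bash
python3 -m crank '[{"offset":[0,0,0],"spin":0},{"offset":[0,0,0],"spin":0},{"offset":[0,0,0],"spin":0},{"offset":[0,0,0],"spin":0},{"offset":[0,0,0],"spin":0},{"offset":[0,0,0],"spin":0},{"offset":[0,0,0],"spin":0},{"offset":[0,0,0],"spin":0}]'
python3 - <<'E'
from h import *
s=manip.read_state();print(s["eef_pos"],s["eef_rot"],s["wrist_force"],s["moment"])
a=shot("scene");b=shot("side")
for p,n in ((a,"a"),(b,"b")):
    for z in (126,128,130,132,134,136): print(n,z,proj(p,(561.5,170.5,z)).round(1))
B=a["pixels"][185:260,340:415,::-1];C=b["pixels"][130:205,255:330,::-1]
cv2.imwrite("pics/s6.png",np.hstack([cv2.resize(x,(400,400),interpolation=cv2.INTER_CUBIC) for x in (B,C)]))
E
```

```text
clock: 12.37
eef_pos: [561.3, 171.3, 160.8]
eef_rot: [3.128, 0.001, 1.413]
wrist_force: [-4.0, 0.5, 8.6]
finger_gap: 25.3
[561.25520171 171.2539443  160.80969172] [3.12784061e+00 8.33014017e-04 1.41290237e+00] [-3.9542959   0.52077004  8.5532789 ] [-0.12628239  1.44083653 -0.05862886]
a 126 [379.1 218.4]
a 128 [379.2 218. ]
a 130 [379.3 217.5]
a 132 [379.4 217.1]
a 134 [379.5 216.6]
a 136 [379.6 216.2]
b 126 [289.7 174.6]
b 128 [289.7 174. ]
b 130 [289.7 173.5]
b 132 [289.6 173. ]
b 134 [289.6 172.4]
b 136 [289.6 171.9]
```

View pics/s6.png

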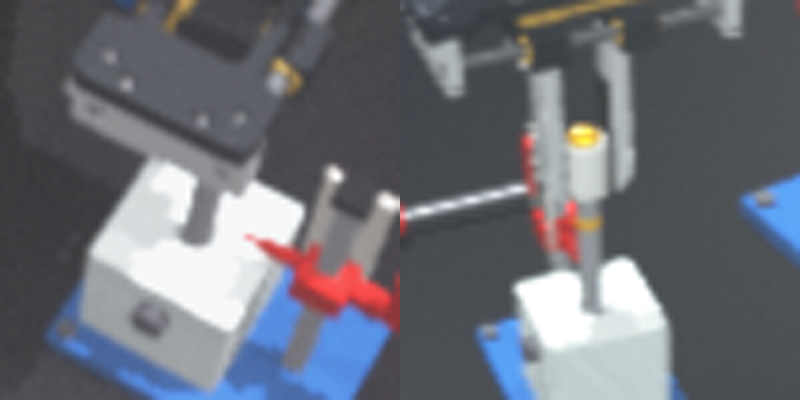

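```bash
python3 -m crank '[{"offset":[-0.0004,0,0],"spin":0},{"offset":[-0.0008,0,0],"spin":0},{"offset":[-0.0008,0,0],"spin":0},{"offset":[-0.0008,0,0],"spin":0},{"offset":[-0.0008,0,0],"spin":0},{"offset":[-0.0008,0,0],"spin":0},{"offset":[-0.0008,0,0],"spin":0},{"offset":[-0.0008,0,0],"spin":0}]'
python3 -c "
from cell import manip
s=manip.read_state();print(s['eef_pos'],s['wrist_force'],s['moment'])"
```

```text
clock: 13.13
eef_pos: [560.7, 171.2, 161.0]
eef_rot: [3.127, 0.001, 1.413]
wrist_force: [-1.5, 0.3, 6.0]
finger_gap: 25.4
[560.65059438 171.18996486 160.96662867] [-1.53703099  0.2757515   5.97785548] [-0.14497497  0.56635748 -0.00807209]
```

```bash
python3 -m crank '[{"offset":[-0.0003,0,-0.0003],"spin":0},{"offset":[-0.0004,0,-0.0006],"spin":0},{"offset":[-0.0004,0,-0.0009],"spin":0},{"offset":[-0.0004,0,-0.001],"spin":0},{"offset":[-0.0004,0,-0.001],"spin":0},{"offset":[-0.0004,0,-0.001],"spin":0},{"offset":[-0.0004,0,-0.001],"spin":0},{"offset":[-0.0004,0,-0.001],"spin":0}]'
python3 -c "
from cell import manip
s=manip.read_state();print(s['eef_pos'],s['wrist_force'],s['moment'])"
```

```text
clock: 13.8
eef_pos: [560.7, 171.3, 160.8]
eef_rot: [3.126, 0.0, 1.413]
wrist_force: [-2.8, 0.6, 10.5]
finger_gap: 25.6
[560.66645017 171.25027287 160.82488003] [-2.83771521  0.57419288 10.46667735] [-0.10063151  0.77303898  0.03774153]
```

```bash
python3 -m crank '[{"offset":[-0.0006,0,-0.0005],"spin":0},{"offset":[-0.0012,0,-0.001],"spin":0},{"offset":[-0.0012,0,-0.001],"spin":0},{"offset":[-0.0012,0,-0.001],"spin":0},{"offset":[-0.0012,0,-0.001],"spin":0},{"offset":[-0.0012,0,-0.001],"spin":0},{"offset":[-0.0012,0,-0.001],"spin":0},{"offset":[-0.0012,0,-0.001],"spin":0}]'
python3 -m crank '[{"offset":[-0.0002,0,-0.0005],"spin":0},{"offset":[-0.0002,0,-0.001],"spin":0},{"offset":[-0.0002,0,-0.0012],"spin":0},{"offset":[-0.0002,0,-0.0014],"spin":0},{"offset":[-0.0002,0,-0.0014],"spin":0},{"offset":[-0.0002,0,-0.0014],"spin":0},{"offset":[-0.0002,0,-0.0014],"spin":0},{"offset":[-0.0002,0,-0.0014],"spin":0}]'
python3 -c "
from cell import manip
s=manip.read_state();print(s['eef_pos'],s['wrist_force'],s['moment'])"
```

```text
clock: 14.47
eef_pos: [560.2, 171.3, 160.8]
eef_rot: [3.123, -0.0, 1.413]
wrist_force: [-1.3, -0.1, 10.4]
finger_gap: 25.6
clock: 15.13
eef_pos: [560.4, 171.4, 160.7]
eef_rot: [3.121, -0.001, 1.413]
wrist_force: [-3.5, -0.9, 14.2]
finger_gap: 25.7
[560.4453634  171.3635681  160.68803182] [-3.46062358 -0.85107371 14.17168635] [-0.20845798  1.16610875  0.02110503]
```

Firm stop: about 15 N push (8 N over drag) without further travel, the residual lateral load being a pure side force near the tip, not a jam. Relax and release.

```bash
python3 -m crank '[{"offset":[0,0,0],"spin":0},{"offset":[-0.0004,0,0],"spin":0},{"offset":[-0.0006,0,0],"spin":0},{"offset":[-0.0006,0,0],"spin":0},{"offset":[-0.0006,0,0],"spin":0},{"offset":[-0.0006,0,0],"spin":0},{"offset":[-0.0006,0,0],"spin":0},{"offset":[-0.0006,0,0],"spin":0}]'
python3 -m crank '[{"offset":[0,0,0],"spin":0},{"offset":[0,0,0],"spin":0},{"offset":[0,0,0],"spin":0},{"offset":[0,0,0],"spin":0},{"offset":[0,0,0],"spin":0},{"offset":[0,0,0],"spin":0},{"offset":[0,0,0],"spin":0},{"offset":[0,0,0],"spin":0}]' 0.5
python3 -m crank '[{"offset":[0,0,0.02],"spin":0},{"offset":[0,0,0.05],"spin":0},{"offset":[0,0,0.08],"spin":0},{"offset":[0,0,0.11],"spin":0},{"offset":[0,0,0.11],"spin":0},{"offset":[0,0,0.11],"spin":0},{"offset":[0,0,0.11],"spin":0},{"offset":[0,0,0.11],"spin":0}]'
python3 - <<'E'
from h import *
s=manip.read_state();print(s["eef_pos"],s["eef_rot"],s["wrist_force"])
p=shot("wrist")
for X in [(561,170.5,194),(578,269,127),(564,190,92)]: print(proj(p,X).round(1))
a=shot("scene");b=shot("side");save(p,"w7.png")
A=p["pixels"][:,:,::-1];B=a["pixels"][185:260,365:440,::-1];C=b["pixels"][130:205,255:330,::-1]
BC=np.hstack([cv2.resize(x,(320,320),interpolation=cv2.INTER_CUBIC) for x in (B,C)]);cv2.imwrite("pics/v7.png",cv2.resize(np.vstack([A,BC]),None,fx=.83,fy=.83,interpolation=cv2.INTER_AREA))
np.savez("v7.npz",a=B,b=C)
E
```

```text
clock: 15.8
eef_pos: [560.1, 171.3, 160.9]
eef_rot: [3.121, -0.001, 1.413]
wrist_force: [-1.8, 0.2, 6.7]
finger_gap: 25.2
clock: 16.47
eef_pos: [560.1, 171.3, 160.9]
eef_rot: [3.121, -0.001, 1.413]
wrist_force: [0.6, 0.6, 0.4]
finger_gap: 46.9
clock: 17.13
eef_pos: [559.7, 171.2, 269.4]
eef_rot: [3.123, -0.0, 1.413]
wrist_force: [0.4, 0.0, -0.1]
finger_gap: 47.3
[559.67239071 171.20877099 269.4217895 ] [ 3.12285674e+00 -2.96918932e-04  1.41286296e+00] [ 0.35884687  0.00706569 -0.12058112]
[320.9 210.4]
[320.9  82.5]
[319.  165.2]
```

View pics/v7.png

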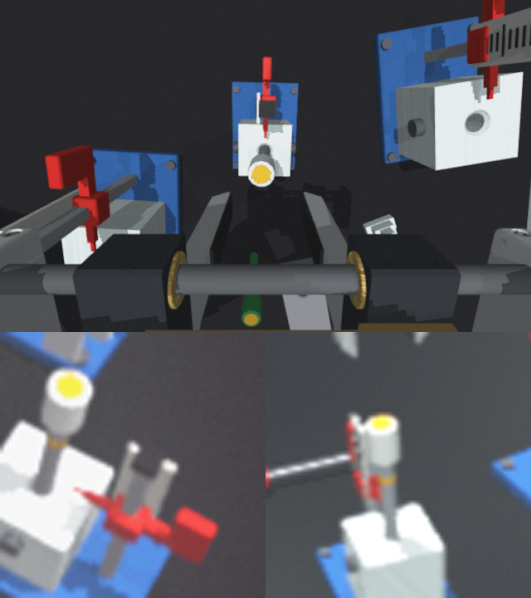

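The gauge stands alone in the bore, upright (disc at wrist (315,211)); pointer still low. Measure disc and pointer tip/tab heights.

Run:
```python
from h import *
p=shot("wrist");a=shot("scene");b=shot("side")
def yel(P,c,w):
    x,y=map(int,c);q=P["pixels"][y-w:y+w,x-w:x+w].astype(int);m=(q[...,0]>150)&(q[...,1]>130)&(q[...,2]<110)
    v,u=np.nonzero(m);return np.array([u.mean()+x-w,v.mean()+y-w])
ob=[(p,yel(p,(315,211),18)),(a,yel(a,(384.5,205),7)),(b,yel(b,(288,156),6))]
for P,u in ob: print(u,at_z(P,u,195))
print(tri(ob),tri(ob[1:]),tri([ob[0],ob[2]]))
def red(P,box):
    x0,y0,x1,y1=box;q=P["pixels"][y0:y1,x0:x1].astype(int);m=(q[...,0]>110)&(q[...,1]<80)&(q[...,2]<80)
    v,u=np.nonzero(m);return u+x0,v+y0,m
u,v,m=red(p,(290,60,350,175));i=v.argmax();print("wrist red tip",u[v==v.max()],v.max(),"top",u[v==v.min()],v.min())
print("\n".join("".join(".#"[int(z)] for z in r) for r in m[::2,10:50]))
u2,v2,m2=red(a,(380,220,440,270));i=u2.argmin();print("scene tip",u2[i],v2[i])
print("\n".join("".join(".#"[int(z)] for z in r) for r in m2[:45]))
w=(u[v==v.max()].mean(),v.max()); print(tri([(p,w),(a,(u2[i],v2[i]))]))
```

```text
[313.97354497 209.89417989] [555.98461063 171.96935522 195.        ]
[384.24 200.04] [555.7757843  171.54904661 195.        ]
[287.2 154.5] [559.80623765 177.45747302 195.        ]
(array([557.01030924, 172.37000449, 198.09392098]), [array([1.2, 0.4]), array([ 0.4, -0.2]), array([-0.1,  0.2])]) (array([557.5729876 , 172.08722291, 198.42367197]), [array([ 0.2, -0.1]), array([0.2, 0.1])]) (array([556.71490962, 172.72285788, 198.52470861]), [array([0.8, 0.2]), array([-0.2,  0. ])])
wrist red tip [319] 165 top [316 317 318 319 320 321 322 323 324 325 326] 69
........................................
........................................
........................................
........................................
........................................
................###########.............
................###########.............
................###########.............
................###########.............
................###########.............
................###########.............
................###########.............
................###########.............
......
[... 3997 characters left out ...]
.......................................................
............................................................
............................................................
............................................................
............................................................
............................................................
............................................................
............................................................
............................................................
............................................................
(array([566.05537164, 197.95075245,  97.03864325]), [array([ 0.6, -6.8]), array([-2.6, -1.8])])
```

Robot kinematics put the disc at 195 mm, vision about 198 mm, so I'll check by touching the disc with shut fingers and pressing gently again.

```bash
python3 -m crank '[{"offset":[-0.002,0.001,-0.0],"spin":0},{"offset":[-0.002,0.001,-0.0],"spin":0},{"offset":[-0.002,0.001,-0.0],"spin":0},{"offset":[-0.002,0.001,-0.02],"spin":0},{"offset":[-0.002,0.001,-0.04],"spin":0},{"offset":[-0.002,0.001,-0.055],"spin":0},{"offset":[-0.002,0.001,-0.065],"spin":0},{"offset":[-0.002,0.001,-0.065],"spin":0}]' 0 10
python3 -m crank '[{"offset":[0,0,-0.001],"spin":0},{"offset":[0,0,-0.002],"spin":0},{"offset":[0,0,-0.003],"spin":0},{"offset":[0,0,-0.004],"spin":0},{"offset":[0,0,-0.005],"spin":0},{"offset":[0,0,-0.005],"spin":0},{"offset":[0,0,-0.005],"spin":0},{"offset":[0,0,-0.005],"spin":0}]'
python3 ok.py && python3 -m crank '[{"offset":[0,0,-0.0005],"spin":0},{"offset":[0,0,-0.001],"spin":0},{"offset":[0,0,-0.0015],"spin":0},{"offset":[0,0,-0.0015],"spin":0},{"offset":[0,0,-0.0015],"spin":0},{"offset":[0,0,-0.0015],"spin":0},{"offset":[0,0,-0.0015],"spin":0},{"offset":[0,0,-0.0015],"spin":0}]'
```

```text
clock: 18.1
eef_pos: [557.3, 172.1, 203.5]
eef_rot: [3.124, 0.0, 1.413]
wrist_force: [-0.7, 0.4, 0.8]
finger_gap: 0.4
clock: 18.77
eef_pos: [557.4, 172.1, 198.7]
eef_rot: [3.124, 0.0, 1.413]
wrist_force: [-0.9, 0.2, 0.4]
finger_gap: 0.5
clock: 19.43
eef_pos: [557.4, 172.1, 197.2]
eef_rot: [3.124, 0.0, 1.413]
wrist_force: [-1.5, -0.3, 0.5]
finger_gap: 0.3
```

```bash
python3 -m crank '[{"offset":[0,0,-0.0003],"spin":0},{"offset":[0,0,-0.0006],"spin":0},{"offset":[0,0,-0.0009],"spin":0},{"offset":[0,0,-0.0012],"spin":0},{"offset":[0,0,-0.0012],"spin":0},{"offset":[0,0,-0.0012],"spin":0},{"offset":[0,0,-0.0012],"spin":0},{"offset":[0,0,-0.0012],"spin":0}]'
python3 ok.py && python3 -m crank '[{"offset":[0,0,-0.0003],"spin":0},{"offset":[0,0,-0.0006],"spin":0},{"offset":[0,0,-0.0009],"spin":0},{"offset":[0,0,-0.0012],"spin":0},{"offset":[0,0,-0.0012],"spin":0},{"offset":[0,0,-0.0012],"spin":0},{"offset":[0,0,-0.0012],"spin":0},{"offset":[0,0,-0.0012],"spin":0}]'
python3 ok.py && python3 -m crank '[{"offset":[0,0,-0.0003],"spin":0},{"offset":[0,0,-0.0006],"spin":0},{"offset":[0,0,-0.0009],"spin":0},{"offset":[0,0,-0.0012],"spin":0},{"offset":[0,0,-0.0012],"spin":0},{"offset":[0,0,-0.0012],"spin":0},{"offset":[0,0,-0.0012],"spin":0},{"offset":[0,0,-0.0012],"spin":0}]'
```

```text
clock: 20.1
eef_pos: [557.4, 172.2, 196.1]
eef_rot: [3.124, 0.0, 1.413]
wrist_force: [0.6, 0.1, 0.6]
finger_gap: 0.7
clock: 20.77
eef_pos: [557.8, 172.2, 195.7]
eef_rot: [3.122, -0.001, 1.413]
wrist_force: [-0.4, -0.0, 5.7]
finger_gap: 0.4
clock: 21.43
eef_pos: [558.3, 172.3, 195.4]
eef_rot: [3.12, -0.001, 1.413]
wrist_force: [0.1, -0.4, 7.7]
finger_gap: 0.3
```

```bash
python3 -m crank '[{"offset":[0,0,-0.0004],"spin":0},{"offset":[0,0,-0.0008],"spin":0},{"offset":[0,0,-0.0012],"spin":0},{"offset":[0,0,-0.0016],"spin":0},{"offset":[0,0,-0.002],"spin":0},{"offset":[0,0,-0.002],"spin":0},{"offset":[0,0,-0.002],"spin":0},{"offset":[0,0,-0.002],"spin":0}]'
```

```text
clock: 22.1
eef_pos: [558.9, 172.4, 194.9]
eef_rot: [3.118, -0.002, 1.413]
wrist_force: [0.0, -0.3, 12.5]
finger_gap: 0.8
```

```bash
python3 -m crank '[{"offset":[0,0,-0.0005],"spin":0},{"offset":[0,0,-0.001],"spin":0},{"offset":[0,0,-0.0015],"spin":0},{"offset":[0,0,-0.002],"spin":0},{"offset":[0,0,-0.0025],"spin":0},{"offset":[0,0,-0.0025],"spin":0},{"offset":[0,0,-0.0025],"spin":0},{"offset":[0,0,-0.0025],"spin":0}]'
python3 -m crank '[{"offset":[0,0,0],"spin":0},{"offset":[0,0,0.02],"spin":0},{"offset":[0,0,0.05],"spin":0},{"offset":[0,0,0.06],"spin":0},{"offset":[0,0,0.06],"spin":0},{"offset":[0,0,0.06],"spin":0},{"offset":[0,0,0.06],"spin":0},{"offset":[0,0,0.06],"spin":0}]'
python3 -c "
from cell import manip
s=manip.read_state();print(s['eef_pos'],s['eef_rot'],s['wrist_force'])"
```

```text
clock: 22.77
eef_pos: [559.9, 172.6, 194.5]
eef_rot: [3.114, -0.004, 1.413]
wrist_force: [0.2, -0.5, 16.4]
finger_gap: 0.6
clock: 23.43
eef_pos: [559.5, 172.5, 252.8]
eef_rot: [3.116, -0.003, 1.413]
wrist_force: [-0.4, 0.5, 0.1]
finger_gap: 0.3
[559.50633385 172.51794895 252.79887145] [ 3.11600905e+00 -2.87790194e-03  1.41281647e+00] [-0.3514841   0.47827719  0.07594308]
```

Gauge is home (16 N, purely vertical, no further travel; disc top ≈195 → ring ≈141 mm). Now the pointer: go above the tab and measure it.

```bash
python3 -m crank '[{"offset":[0.004,0.02,0],"spin":0},{"offset":[0.01,0.05,0],"spin":0},{"offset":[0.015,0.08,0],"spin":0},{"offset":[0.0185,0.097,0],"spin":0},{"offset":[0.0185,0.097,-0.02],"spin":0},{"offset":[0.0185,0.097,-0.04],"spin":0},{"offset":[0.0185,0.097,-0.05],"spin":0},{"offset":[0.0185,0.097,-0.05],"spin":0}]'
python3 - <<'E'
from h import *
s=manip.read_state();print(s["eef_pos"],s["eef_rot"],s["wrist_force"])
p=shot("wrist");q=p["pixels"].astype(int);m=((q[...,0]>90)&(q[...,1]<70)&(q[...,2]<70)).astype(np.uint8)
n,l,st,c=cv2.connectedComponentsWithStats(m)
for i in range(1,n):
    if st[i][4]>60: print(st[i],c[i])
for dx,dy,z in [(0,88,127),(0,112,127),(-5,100,127),(5,100,127),(0,100,112),(0,20,92)]:
    X=np.array([561.5+.988*dx+.157*dy,170.5-.157*dx+.988*dy,z]);print((dx,dy,z),X.round(1),proj(p,X).round(1))
save(p,"w8.png")
E
```

```text
clock: 24.1
eef_pos: [577.0, 269.1, 199.4]
eef_rot: [3.121, -0.0, 1.413]
wrist_force: [-0.0, -0.0, -0.1]
finger_gap: 0.7
[577.00459446 269.05870872 199.44372265] [ 3.12052221e+00 -1.22597213e-04  1.41277535e+00] [-0.04810332 -0.00476599 -0.12378007]
[157  61 103  15 483] [208.55279503  72.08488613]
[ 622   76   18   79 1189] [631.69638352 117.0470984 ]
[ 600  158   34   50 1324] [615.81117825 181.97432024]
[316 187  11  12 112] [320.61607143 192.24107143]
[623 214  16  36 273] [628.57509158 228.6996337 ]
[ 56 309  24   9 179] [ 68.02793296 313.59217877]
[  65  356   41   41 1070] [ 87.30093458 375.67570093]
(0, 88, 127) [575.3 257.4 127. ] [319.1 225.2]
(0, 112, 127) [579.1 281.2 127. ] [319.  195.5]
(-5, 100, 127) [572.3 270.1 127. ] [312.6 210.6]
(5, 100, 127) [582.1 268.5 127. ] [325.5 210.5]
(0, 100, 112) [577.2 269.3 112. ] [318.8 205.3]
(0, 20, 92) [564.6 190.3  92. ] [318.7 282.1]
```

View pics/w8.png

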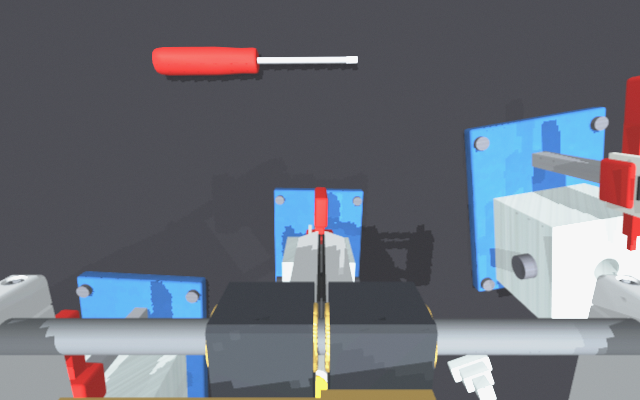

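The shut fingers are over the tab (image (321,190–235)), about 1.5 mm off in x. Touch the tab's top to push the pointer to its low stop as a height reference.

```bash
python3 -m crank '[{"offset":[0.001,-0.001,-0.02],"spin":0},{"offset":[0.001,-0.001,-0.035],"spin":0},{"offset":[0.001,-0.001,-0.045],"spin":0},{"offset":[0.001,-0.001,-0.05],"spin":0},{"offset":[0.001,-0.001,-0.053],"spin":0},{"offset":[0.001,-0.001,-0.056],"spin":0},{"offset":[0.001,-0.001,-0.058],"spin":0},{"offset":[0.001,-0.001,-0.058],"spin":0}]'
python3 -m crank '[{"offset":[0,0,-0.001],"spin":0},{"offset":[0,0,-0.002],"spin":0},{"offset":[0,0,-0.003],"spin":0},{"offset":[0,0,-0.004],"spin":0},{"offset":[0,0,-0.005],"spin":0},{"offset":[0,0,-0.006],"spin":0},{"offset":[0,0,-0.007],"spin":0},{"offset":[0,0,-0.007],"spin":0}]'
python3 ok.py && python3 -m crank '[{"offset":[0,0,-0.001],"spin":0},{"offset":[0,0,-0.002],"spin":0},{"offset":[0,0,-0.003],"spin":0},{"offset":[0,0,-0.0035],"spin":0},{"offset":[0,0,-0.004],"spin":0},{"offset":[0,0,-0.004],"spin":0},{"offset":[0,0,-0.004],"spin":0},{"offset":[0,0,-0.004],"spin":0}]'
```

```text
clock: 24.82
eef_pos: [578.7, 268.2, 143.8]
eef_rot: [3.118, -0.002, 1.413]
wrist_force: [0.5, 0.2, 0.8]
finger_gap: 0.0
clock: 25.48
eef_pos: [578.6, 268.2, 136.6]
eef_rot: [3.118, -0.002, 1.413]
wrist_force: [-0.5, -0.3, -0.3]
finger_gap: 0.6
clock: 26.15
eef_pos: [578.6, 268.2, 132.6]
eef_rot: [3.118, -0.002, 1.413]
wrist_force: [-0.3, -0.4, -0.2]
finger_gap: 0.1
```

```bash
python3 -m crank '[{"offset":[0,0,-0.0005],"spin":0},{"offset":[0,0,-0.001],"spin":0},{"offset":[0,0,-0.0015],"spin":0},{"offset":[0,0,-0.002],"spin":0},{"offset":[0,0,-0.0025],"spin":0},{"offset":[0,0,-0.003],"spin":0},{"offset":[0,0,-0.0035],"spin":0},{"offset":[0,0,-0.004],"spin":0}]'
python3 ok.py && python3 -m crank '[{"offset":[0,0,-0.0005],"spin":0},{"offset":[0,0,-0.001],"spin":0},{"offset":[0,0,-0.0015],"spin":0},{"offset":[0,0,-0.002],"spin":0},{"offset":[0,0,-0.002],"spin":0},{"offset":[0,0,-0.002],"spin":0},{"offset":[0,0,-0.002],"spin":0},{"offset":[0,0,-0.002],"spin":0}]'
```

```text
clock: 26.82
eef_pos: [578.7, 268.2, 128.6]
eef_rot: [3.118, -0.002, 1.413]
wrist_force: [-0.1, -0.3, 1.7]
finger_gap: 0.2
clock: 27.48
eef_pos: [578.8, 268.2, 127.1]
eef_rot: [3.118, -0.002, 1.413]
wrist_force: [-3.1, -1.2, 7.1]
finger_gap: 0.4
```

The stop is felt at 127.1 mm (7 N), agreeing with tip = 92 mm. So the raise needed is about 49 mm. Now pinch the tab.

```bash
python3 -m crank '[{"offset":[0,0,0.01],"spin":0},{"offset":[0,0,0.015],"spin":0},{"offset":[0,0,0.015],"spin":0},{"offset":[0,0,0.015],"spin":0},{"offset":[0,0,0.015],"spin":0},{"offset":[0,0,0.015],"spin":0},{"offset":[0,0,0.015],"spin":0},{"offset":[0,0,0.015],"spin":0}]' 0.4
python3 -m crank '[{"offset":[0,0,-0.005],"spin":0},{"offset":[0,0,-0.012],"spin":0},{"offset":[0,0,-0.02],"spin":0},{"offset":[0,0,-0.03],"spin":0},{"offset":[0,0,-0.038],"spin":0},{"offset":[0,0,-0.044],"spin":0},{"offset":[0,0,-0.046],"spin":0},{"offset":[0,0,-0.046],"spin":0}]'
python3 -m crank '[{"offset":[0,0,0],"spin":0},{"offset":[0,0,0],"spin":0},{"offset":[0,0,0],"spin":0},{"offset":[0,0,0],"spin":0},{"offset":[0,0,0],"spin":0},{"offset":[0,0,0],"spin":0},{"offset":[0,0,0],"spin":0},{"offset":[0,0,0],"spin":0}]' 0 20
python3 -c "
from cell import manip
s=manip.read_state();print(s['eef_pos'],s['eef_rot'],s['wrist_force'])"
```

```text
clock: 28.15
eef_pos: [578.7, 268.2, 141.9]
eef_rot: [3.118, -0.002, 1.413]
wrist_force: [-0.2, -0.5, 0.1]
finger_gap: 37.4
clock: 28.82
eef_pos: [578.4, 268.1, 95.1]
eef_rot: [3.119, -0.001, 1.413]
wrist_force: [-0.1, -0.8, -0.0]
finger_gap: 37.7
clock: 29.48
eef_pos: [578.4, 268.2, 95.4]
eef_rot: [3.119, -0.001, 1.413]
wrist_force: [-1.5, -0.4, 3.2]
finger_gap: 10.4
[578.42628241 268.20080946  95.36714762] [ 3.11893699e+00 -1.34142438e-03  1.41250632e+00] [-1.52039259 -0.37968581  3.16051094]
```

```bash
python3 -m crank '[{"offset":[0,0,0.002],"spin":0},{"offset":[0,0,0.005],"spin":0},{"offset":[0,0,0.009],"spin":0},{"offset":[0,0,0.014],"spin":0},{"offset":[0,0,0.019],"spin":0},{"offset":[0,0,0.023],"spin":0},{"offset":[0,0,0.025],"spin":0},{"offset":[0,0,0.025],"spin":0}]'
python3 -m crank '[{"offset":[0,0,0.003],"spin":0},{"offset":[0,0,0.008],"spin":0},{"offset":[0,0,0.013],"spin":0},{"offset":[0,0,0.017],"spin":0},{"offset":[0,0,0.020],"spin":0},{"offset":[0,0,0.022],"spin":0},{"offset":[0,0,0.023],"spin":0},{"offset":[0,0,0.023],"spin":0}]'
python3 -c "
from cell import manip
s=manip.read_state();print(s['eef_pos'],s['eef_rot'],s['wrist_force'])"
```

```text
clock: 30.15
eef_pos: [578.4, 268.2, 121.1]
eef_rot: [3.119, -0.002, 1.413]
wrist_force: [-1.1, 0.4, 3.0]
finger_gap: 10.1
clock: 30.82
eef_pos: [578.4, 268.2, 144.5]
eef_rot: [3.118, -0.002, 1.413]
wrist_force: [-2.0, -0.6, 0.9]
finger_gap: 10.1
[578.4401852  268.21167007 144.4543992 ] [ 3.11844699e+00 -1.59906531e-03  1.41254440e+00] [-1.98021946 -0.57290718  0.87138401]
```

```bash
python3 -m crank '[{"offset":[0,0,0],"spin":0},{"offset":[0,0,0],"spin":0},{"offset":[0,0,0],"spin":0},{"offset":[0,0,0],"spin":0},{"offset":[0,0,0],"spin":0},{"offset":[0,0,0],"spin":0},{"offset":[0,0,0],"spin":0},{"offset":[0,0,0],"spin":0}]' 0.4
python3 -m crank '[{"offset":[0,0,0.02],"spin":0},{"offset":[0,0,0.05],"spin":0},{"offset":[0,0.0,0.09],"spin":0},{"offset":[0,0.0,0.11],"spin":0},{"offset":[0,0.03,0.11],"spin":0},{"offset":[0,0.06,0.11],"spin":0},{"offset":[0,0.09,0.11],"spin":0},{"offset":[0,0.12,0.11],"spin":0}]'
python3 -m crank '[{"offset":[-0.02,0.02,0],"spin":0},{"offset":[-0.04,0.04,0],"spin":0},{"offset":[-0.06,0.06,0],"spin":0},{"offset":[-0.08,0.08,0],"spin":0},{"offset":[-0.1,0.1,0],"spin":0},{"offset":[-0.11,0.11,0],"spin":0},{"offset":[-0.11,0.11,0],"spin":0},{"offset":[-0.11,0.11,0],"spin":0}]'
python3 - <<'E'
from h import *
a=shot("scene");b=shot("side")
tip=np.array([564.6,190.3,141]);
for P,n in((a,"scene"),(b,"side")):
    print(n,"tip@141",proj(P,tip).round(1),"ring@141",proj(P,(560,171,141)).round(1),"disc@195",proj(P,(558,172,195)).round(1), "px/mm z",(proj(P,tip+[0,0,10])-proj(P,tip)).round(1)/10)
B=a["pixels"][170:245,365:440,::-1];C=b["pixels"][130:205,255:330,::-1]
cv2.imwrite("pics/v9.png",np.hstack([cv2.resize(x,(400,400),interpolation=cv2.INTER_CUBIC) for x in (B,C)]))
E
```

```text
clock: 31.48
eef_pos: [578.4, 268.2, 144.4]
eef_rot: [3.118, -0.002, 1.413]
wrist_force: [-0.3, 0.8, -1.4]
finger_gap: 37.7
clock: 32.15
eef_pos: [578.3, 389.5, 254.6]
eef_rot: [3.118, -0.002, 1.412]
wrist_force: [0.7, -0.1, 0.3]
finger_gap: 37.3
clock: 32.82
eef_pos: [468.4, 499.4, 254.6]
eef_rot: [3.118, -0.002, 1.413]
wrist_force: [0.3, 0.6, 0.5]
finger_gap: 37.9
scene tip@141 [388.1 219.1] ring@141 [380.3 214.6] disc@195 [384.1 200.9] px/mm z [ 0.06 -0.23]
side tip@141 [287.3 167.1] ring@141 [289.  170.6] disc@195 [287.5 155.5] px/mm z [-0.01 -0.27]
```

View pics/v9.png

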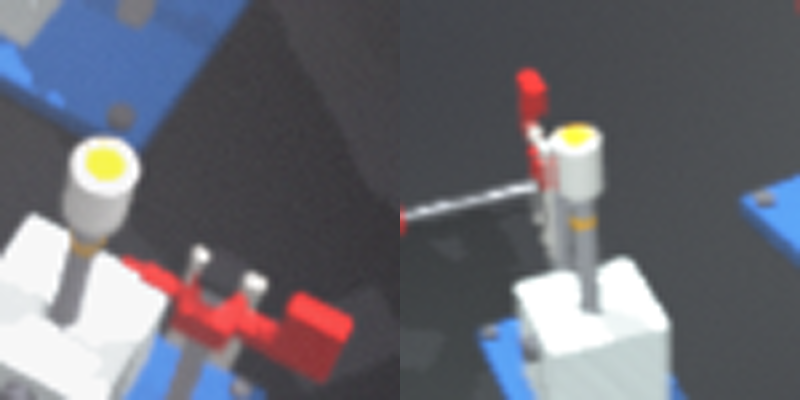

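The picture shows the pointer tip at scene pixel (388.4, 218.9), where 141 mm predicts (388.1, 219.1). The ring and disc also sit where predicted. Handing in.

```bash
python3 -c "
from cell import manip
print(manip.sign_off())"
```

```text
the job is handed in; nothing more can be done
None
```

The yellow gauge is home in the smallest fixture's bore and released. The red pointer's tip is at about 141 mm, level with the middle of the yellow ring. I handed in at about 33 s; `sign_off()` gives no verdict.

- **Gauge home:** Drag was about 7 N. The first push stopped at about 46 mm tip height, with the highest reading about 20 N at the wrist, roughly 21 N on the gauge. After letting go, I pressed on the head with shut fingers at 16 N, straight down; it gave about 1 mm in all. That second press put the top of the head at about 195 mm, so the ring is at about 141 mm.
- **Pointer:** I pressed the tab down to its low stop, felt at 127.1 mm (127 expected), then raised it 49.1 mm and let go. The final pictures put the tip and ring within about 1 px of where 141 mm predicts, which is roughly 4 mm of height.

**Checks that disagreed:**
- An earlier camera estimate put the head's top at about 198 mm. I trusted the touch measurement (195 mm), and the last picture supports it.
- During the first push there was a side load of up to 6 N. The gauge leaned slightly, about 2° within the bore's play.
- The tool ended up tilted about 1.3°.

I did not touch the blue gauge, weight, jaw or screwdriver. I made no final check of their positions.

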